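# Stand the casting flasks on their sprue bases

## Task

Get the four casting flasks (the open steel tubes) ready for pouring: stand each one on the black rubber base made for it, the smallest flask on the smallest base and so on up to the widest on the widest, upright and flat on the disc with the base's dome inside it. Set them down gently rather than dropping them, and leave the jar and the steel bench block where they are.

Things in the scene. Friction and masses are not known exactly. Their poses are not given: they have to be found in the camera images.
- flask_34: casting flask: open plain steel tube, 34 mm outer diameter, 55 mm high, wall 3 mm, standing upright and loose on the bench, about 98 g. Origin: centre of its lower rim; z up along the tube
- flask_44: casting flask: open plain steel tube, 44 mm outer diameter, 45 mm high, wall 3 mm, standing upright and loose on the bench, about 124 g. Origin: centre of its lower rim; z up along the tube
- flask_54: casting flask: open plain steel tube, 54 mm outer diameter, 60 mm high, wall 3 mm, standing upright and loose on the bench, about 150 g. Origin: centre of its lower rim; z up along the tube
- flask_64: casting flask: open plain steel tube, 64 mm outer diameter, 50 mm high, wall 3 mm, standing upright and loose on the bench, about 176 g. Origin: centre of its lower rim; z up along the tube
- base_34: sprue base for the 34 mm flask: black rubber disc, 58 mm diameter, 10 mm thick, fixed to the bench, with a tapered dome in the middle (12 mm wide at its foot, 12 mm high, its top 22 mm above the bench) that goes inside the flask with 8 mm of room all round; the flask's lower rim stands on the flat disc. Origin: centre of its underside, on the bench; z up
- base_44: sprue base for the 44 mm flask: black rubber disc, 68 mm diameter, 10 mm thick, fixed to the bench, with a tapered dome in the middle (22 mm wide at its foot, 12 mm high, its top 22 mm above the bench) that goes inside the flask with 8 mm of room all round; the flask's lower rim stands on the flat disc. Origin: centre of its underside, on the bench; z up
- base_54: sprue base for the 54 mm flask: black rubber disc, 78 mm diameter, 10 mm thick, fixed to the bench, with a tapered dome in the middle (32 mm wide at its foot, 12 mm high, its top 22 mm above the bench) that goes inside the flask with 8 mm of room all round; the flask's lower rim stands on the flat disc. Origin: centre of its underside, on the bench; z up
- base_64: sprue base for the 64 mm flask: black rubber disc, 88 mm diameter, 10 mm thick, fixed to the bench, with a tapered dome in the middle (42 mm wide at its foot, 12 mm high, its top 22 mm above the bench) that goes inside the flask with 8 mm of room all round; the flask's lower rim stands on the flat disc. Origin: centre of its underside, on the bench; z up
- bench_block: bystander: square dark steel bench block, 60 x 60 x 20 mm, loose; to be left alone. Origin: centre of its underside
- jar: bystander: closed amber glass jar with a black cap, 48 mm diameter, 55 mm high, loose; to be left alone. Origin: centre of its underside

How it is judged (in metres and radians):
At the end, for the whole second after the job is handed in: each of the four flasks stands on the base made for it, its axis within 10 mm of the base's, its lower rim 7 to 13 mm above the bench (flat on the 10 mm disc), upright within 0.06 rad, at rest; bench block and jar within 20 mm of where they began (horizontal distance between flask_34 and base_34 below 0.01 m and z of flask_34 in the frame of base_34 between 0.007 and 0.013 m and angle between each of flask_34, flask_44, flask_54, flask_64's own z axis and vertical below 0.06 rad and linear speed of each of flask_34, flask_44, flask_54, flask_64 below 0.02 m/s and horizontal distance between flask_44 and base_44 below 0.01 m and z of flask_44 in the frame of base_44 between 0.007 and 0.013 m and horizontal distance between flask_54 and base_54 below 0.01 m and z of flask_54 in the frame of base_54 between 0.007 and 0.013 m and horizontal distance between flask_64 and base_64 below 0.01 m and z of flask_64 in the frame of base_64 between 0.007 and 0.013 m and distance of each of bench_block, jar from where it was at the start of the episode below 0.02 m); the robot touches nothing.
It fails at once if a flask is rammed onto its base (over 60 N) (contact force between flask_34 and base_34 above 60 N or contact force between flask_44 and base_44 above 60 N or contact force between flask_54 and base_54 above 60 N or contact force between flask_64 and base_64 above 60 N).
It fails at once if a flask is dropped: it falls freely by more than about 30 mm (over 0.75 m/s with no finger on it) ((linear speed of flask_34 above 0.75 m/s and contact force between the fingers and flask_34 below 0.05 N) or (linear speed of flask_44 above 0.75 m/s and contact force between the fingers and flask_44 below 0.05 N) or (linear speed of flask_54 above 0.75 m/s and contact force between the fingers and flask_54 below 0.05 N) or (linear speed of flask_64 above 0.75 m/s and contact force between the fingers and flask_64 below 0.05 N)).
It fails at once if the bench block is moved by more than 20 mm (distance of bench_block from where it was at the start of the episode above 0.02 m).
It fails at once if the jar is moved by more than 20 mm (distance of jar from where it was at the start of the episode above 0.02 m).
It also fails if it takes over 112 s, if anything falls off the work surface, if the arm or the gripper's body presses on something with over 40 N, if the wrist force passes 120 N, or if a joint passes its speed limit or range.

## Robot

A 6-joint arm with a two-finger parallel gripper is mounted at the origin on the work surface. World frame = base frame: x ahead of the robot, y to its left, z up, the work surface at z = 0. Lengths are in mm, angles in rad, forces in N, time in s.
With the tool pointing down it reaches from about 325 to 775 mm from the base axis. Payload 9.3 kg.
Tool frame: the origin (TCP) lies at the very end of the fingers, on their centre line; the grasp point (between the pads) lies 19 mm behind it; x points along the fingers, z is the direction in which the jaws open and shut, and the axes are right-handed (so a half turn about x gives the same grasp; the last joint's range is limited). The gripper opens to 85 mm and grips with 20 to 120 N. Pads are 22 mm wide; open, the fingers measure 114 mm over their backs; the gripper's body (76 mm by 85 mm) begins 54 mm behind the grasp point. The pads swing forward as they close: fully open they stand 13 mm farther back than shut.
Start: joints at [1.059, 0.259, 0.021, 1.334, 0, 1.418], TCP at [193.134, 514.972, 231.279] pointing down, gripper open.
Joint ranges: [-3.04, 3.04], [-0.91, 1.82], [-1.04, 1.36], [-1.92, 1.95], [-1.52, 1.45], [-3.14, 3.14]. Speed limits (rad/s): [2.22, 2.22, 2.79, 3.14, 3.14, 3.14].

## Interface

Orientations are given as a rotation vector (axis times angle).
In Python, from rig import robot gives the robot as it stands. The module is installed in compiled form; this text tells all that it offers.
- The arm moves only by the shell command python3 -m crank 'ROWS' [OPENING] [FORCE]. ROWS is a JSON object of lists of equal length, an entry for each row: "linear": the shift along the tool's x, y, z in m, a list of three; "roll": the turn about the tool's x in degrees. In form: {"linear": [[x, y, z], ...], "roll": [roll, ...]}. A call has 1 to 10 rows; each row shifts and turns the commanded pose from where the row before left it, along the tool's axes as they then stand; what a row does not reach is not made up. A row lasts 1/8 s, in which the tool goes at most 62.5 mm and 10.7 degrees, less where a joint would pass 70% of its speed; a pose out of reach is approached as far as the arm can. A call is refused whole if a number of a shift passes 0.0625 or a number of a turn 10.7, either way. A call with a gripper value outside its range is refused whole. OPENING is the finger opening in m, from 0 to 0.0854, set as the call begins (- or left out, the last holds). The fingers move at their own pace and stop on an object; FORCE is the grip in N (left out, the last holds). Time passes only in rows, so rows that do not move let the fingers close. It gives the time, the measured TCP pose, the force and the opening at its end, in the units of the state.
- robot.get_obs(): the state, without advancing time (a new reading comes with each control period).
- robot.snapshot(name): name is "scene" or "top"; returns a dict with "img" (420x560x3 uint8, red, green, blue), "z_map" (420x560 float32, mm along the optical axis (not along the pixel's ray), 0 where there is no reading), "intrinsics" (3x3 intrinsics, pixels), "D" ([k1, k2, p1, p2, k3] as OpenCV has them; the pictures are not rectified), "view" (4x4, takes a point from world to camera coordinates). Camera axes: x right, y down, z forward; pixel columns grow to the right and rows downward; lengths in mm; the calibration is good to about 2 mm. A picture is of the moment at which its call begins.
- robot.hand_in(): hands the job in, once; it reports no verdict.
The state is a dict: "time_s": time; "joint_pos": joint angles; "dq": joint speeds; "tau": joint torques, N m; "tcp_pos": TCP position; "orientation": TCP orientation; "force": force on the tool from outside, world axes, zero at the start; "wrist_torque": the same for the moment, N m; "opening": opening from 0.0 (shut) to 1.0 (fully open).
Only numpy, scipy, OpenCV 4.12 (cv2) and the standard library are available. Lean on these libraries where they do the work, as an engineer would, in place of code of your own. Each camera call takes 0.05 s, during which the arm holds its last target. There are 200 camera calls.

## Working session

There is one attempt and no reset: what is moved stays moved. The work goes in short steps, Python scripts to look and compute and a shell command to move; the robot and the scene stay as the last step left them, time stands still between calls to the robot, and variables do not carry over. Pictures are saved under pics/ and viewed, about 12 in all and at most 16, crops included, and the job is handed in when it is done.

```bash
mkdir -p pics; python3 - <<'E'
from rig import robot
import cv2
o=robot.get_obs();print({k:o[k] for k in('time_s','tcp_pos','orientation','force','opening')})
import numpy as np
for n in('scene','top'):
    s=robot.snapshot(n);cv2.imwrite(f'pics/{n}0.png',s['img'][:,:,::-1]);np.savez(f'{n}0.npz',**s)
    print(n,s['intrinsics'],s['D'],np.round(s['view'],3).tolist())
E
```

```text
{'time_s': 0.0, 'tcp_pos': array([192.97715257, 514.71235744, 230.64160297]), 'orientation': array([-0.94163322,  1.359132  ,  0.94064069]), 'force': array([-0.11195221, -0.11728104,  0.01780782]), 'opening': 0.9991359303900524}
scene [[466.88206767   0.         280.02571801]
 [  0.         466.88206767 209.49429044]
 [  0.           0.           1.        ]] [-0.01131352  0.          0.          0.          0.        ] [[-0.196, 0.981, -0.017, 90.428], [0.811, 0.152, -0.565, -418.438], [-0.551, -0.124, -0.825, 1437.671], [0.0, 0.0, 0.0, 1.0]]
top [[510.87109944   0.         274.52449306]
 [  0.         510.87109944 214.51414782]
 [  0.           0.           1.        ]] [-0.03879007  0.          0.          0.          0.        ] [[-0.134, -0.991, 0.006, 50.909], [-0.965, 0.129, -0.228, 526.15], [0.225, -0.037, -0.974, 1013.039], [0.0, 0.0, 0.0, 1.0]]
```

View pics/top0.png

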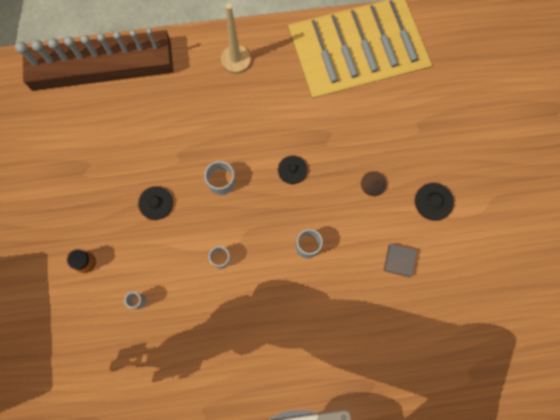

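View pics/scene0.png

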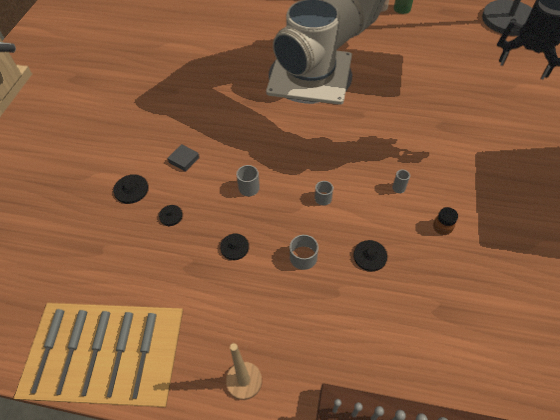

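Top view: flasks 64 at (220,178), 44 at (219,257), 54 at (309,243), 34 at (134,300). Bases at (155,203), (293,169), (373,183) and (434,201). The jar is at (80,261) and the block at (401,259). In the scene view the flasks are at (303,252), (324,193), (248,180), (401,181) and the bases at (370,255), (235,246), (171,215), (131,188).

```bash
cat >h.py <<'E'
import numpy as np,cv2
from scipy.optimize import least_squares
def pts(s):
    h,w=s['z_map'].shape;u,v=np.meshgrid(np.arange(w),np.arange(h))
    n=cv2.undistortPoints(np.stack([u,v],-1).reshape(-1,1,2).astype(float),s['intrinsics'],s['D']).reshape(h,w,2)
    z=s['z_map'];c=np.dstack([n[...,0]*z,n[...,1]*z,z]);V=s['view']
    P=(c-V[:3,3])@V[:3,:3]; P[z==0]=np.nan
    return P,np.dstack([n,np.ones((h,w))])@V[:3,:3],-V[:3,:3].T@V[:3,3]
def plane(px,s,z):   # pixels -> plane z
    n=cv2.undistortPoints(np.array(px,float).reshape(-1,1,2),s['intrinsics'],s['D']).reshape(-1,2)
    V=s['view'];d=np.c_[n,np.ones(len(n))]@V[:3,:3];c=-V[:3,:3].T@V[:3,3]
    return (c+d*((z-c[2])/d[:,2])[:,None])[:,:2]
def circ(p):
    c=np.median(p,0);r=least_squares(lambda q:np.hypot(*(p-q[:2]).T)-q[2],[*c,30],loss='soft_l1',f_scale=1.).x
    return r
E
python3 - <<'E'
from h import *
F={'f64':[(220,178),(303,252),50],'f44':[(219,257),(324,193),45],'f54':[(309,243),(248,180),60],'f34':[(134,300),(401,181),55],
'b1':[(155,203),(370,255),10],'b2':[(293,169),(235,246),10],'b3':[(373,183),(171,215),10],'b4':[(434,201),(131,188),10],'jar':[(80,261),(446,220),55],'blk':[(401,259),(183,157),20]}
for i,n in enumerate(('top','scene')):
    s=dict(np.load(f'{n}0.npz'));P,_,_=pts(s);Z=P[...,2]
    print(n,'bench z',np.nanmedian(Z[150:250,150:400]))
    hsv=cv2.cvtColor(s['img'],cv2.COLOR_RGB2HSV)
    for k,f in F.items():
        u,v=f[i];h=f[2];w=30
        sl=np.s_[v-w:v+w,u-w:u+w];q=P[sl].reshape(-1,3)
        c0=plane([(u,v)],s,h)[0]
        m=(np.abs(q[:,2]-h)<3.5)&(np.hypot(*(q[:,:2]-c0).T)<55)
        p=q[m]
        hull=cv2.convexHull(p[:,:2].astype(np.float32)).reshape(-1,2)
        r=circ(hull)
        # colour: low saturation outline (bases), cast on plane
        ms=(hsv[...,1][sl]<(120))&(hsv[...,2][sl]<70) if k[0]=='b' else None
        o=''
        if ms is not None and k!='blk':
            _,l,st,_=cv2.connectedComponentsWithStats(ms.astype(np.uint8));j=1+np.argmax(st[1:,4]) if len(st)>1 else 0
            ct=max(cv2.findContours((l==j).astype(np.uint8),0,1)[0],key=len).reshape(-1,2)+[u-w,v-w]
            o=np.round(circ(plane(ct,s,10)),1)
        print(k,len(p),'zmed %.1f'%np.median(p[:,2]),'circ',np.round(r,1),'mean',np.round(p[:,:2].mean(0),1),'col',o)
E
```

```text
top bench z 1.431913097009121
f64 131 zmed 50.7 circ [634.4  87.5  31.8] mean [635.8  86. ] col 
f44 89 zmed 46.0 circ [459.2 107.6  21.4] mean [458.1 108.3] col 
f54 108 zmed 60.6 circ [461.8 -83.1  26.4] mean [461.8 -83.6] col 
f34 76 zmed 55.4 circ [391.3 290.4  16.7] mean [391.2 290.7] col 
b1 724 zmed 10.6 circ [601.1 238.7  40.1] mean [601.7 237.3] col [601.7 236.2  35.4]
b2 558 zmed 10.9 circ [644.6 -78.6  38.1] mean [638. -75.] col [637.8 -75.8  30.4]
b3 414 zmed 10.9 circ [ 571.8 -241.    41.5] mean [ 582.6 -251.1] col [ 578.6 -251.6   20.7]
b4 784 zmed 11.1 circ [ 524.  -378.2   43.9] mean [ 522.4 -377.9] col [ 523.  -378.4   40.4]
jar 321 zmed 55.4 circ [490.2 400.7  21.7] mean [489.8 400.3] col 
blk 684 zmed 20.9 circ [ 401.6 -276.9   39.1] mean [ 402.5 -276.1] col 
scene bench z -0.7407070331711497
f64 117 zmed 48.8 circ [634.4  89.7  31.7] mean [636.2  89.9] col 
f44 69 zmed 43.7 circ [459.7 110.1  21.7] mean [460.6 111.7] col 
f54 68 zmed 58.7 circ [462.3 -80.2  26.7] mean [462.7 -79.9] col 
f34 47 zmed 53.5 circ [393.6 292.   16.6] mean [392.6 292.8] col 
b1 647 zmed 9.2 circ [603.9 237.6  38.5] mean [605.2 237.6] col [606.1 238.   37.9]
b2 493 zmed 9.2 circ [639.4 -72.9  33.4] mean [640.3 -71.9] col [641.9 -72.9  33.2]
b3 317 zmed 9.3 circ [ 582.9 -248.4   28.7] mean [ 583.5 -248. ] col [ 585.7 -248.3   28.3]
b4 562 zmed 9.3 circ [ 523.8 -376.    43.4] mean [ 526.  -374.7] col [ 527.1 -374.8   43.6]
jar 213 zmed 54.0 circ [492.4 400.4  21.3] mean [492.8 400.8] col 
blk 365 zmed 19.0 circ [ 403.6 -274.5   37.9] mean [ 404.3 -273.7] col
```

```bash
cat >go.py <<'E'
import sys,numpy as np
from scipy.spatial.transform import Rotation as R
from rig import robot
o=robot.get_obs();M=R.from_rotvec(o['orientation']).as_matrix();p=o['tcp_pos']
print('t %.2f'%o['time_s'],'tcp',p.round(1),'f',np.round(o['force'],1),'open',round(o['opening']*85.4,1),'q',np.round(o['joint_pos'],2))
print('x',M[:,0].round(3),'y',M[:,1].round(3),'z',M[:,2].round(3))
for a in sys.argv[1:]:
    t=np.array(eval(a),float);print(a,'tool-shift mm',(M.T@(t-p)).round(1));p=t
E
python3 go.py 392.5,291.2,150 392.5,291.2,20
```

```text
t 0.10 tcp [193.  514.8 230.7] f [0.4 0.1 0.1] open 84.9 q [1.06 0.26 0.02 1.33 0.   1.42]
x [-0.001 -0.001 -1.   ] y [-0.936  0.351  0.   ] z [ 0.351  0.936 -0.001]
392.5,291.2,150 tool-shift mm [  80.8 -265.3 -139.2]
392.5,291.2,20 tool-shift mm [130.   -0.    0.2]
```

```bash
python3 -m crank '{"linear":[[0.008,-0.0265,-0.0139],[0.008,-0.0265,-0.0139],[0.008,-0.0265,-0.0139],[0.008,-0.0265,-0.0139],[0.008,-0.0265,-0.0139],[0.008,-0.0265,-0.0139],[0.008,-0.0265,-0.0139],[0.008,-0.0265,-0.0139],[0.008,-0.0265,-0.0139],[0.008,-0.0265,-0.0139]],"roll":[0,0,0,0,0,0,0,0,0,0]}' 0.06 30; python3 go.py 392.5,291.2,80 392.5,291.2,20
```

```text
time_s: 1.35
tcp_pos: [392.9, 290.9, 150.8]
orientation: [-0.941, 1.358, 0.941]
force: [0.8, 1.1, 0.1]
opening: 0.704
t 1.35 tcp [392.9 290.9 150.8] f [0.8 1.1 0.1] open 60.1 q [ 0.47  0.19 -0.27  1.1   0.    0.82]
x [-0. -0. -1.] y [-0.936  0.351  0.   ] z [ 0.351  0.936 -0.   ]
392.5,291.2,80 tool-shift mm [70.8  0.4  0.2]
392.5,291.2,20 tool-shift mm [60. -0.  0.]
```

```bash
python3 -m crank '{"linear":[[0.03,0,0],[0.03,0,0],[0.02,0,0],[0.02,0,0],[0.01,0,0],[0.01,0,0],[0.008,0,0],[0.002,0,0],[0,0,0]],"roll":[0,0,0,0,0,0,0,0,0]}'; python3 -m crank '{"linear":[[0,0,0],[0,0,0],[0,0,0],[0,0,0],[0,0,0],[0,0,0],[0,0,0],[0,0,0]],"roll":[0,0,0,0,0,0,0,0]}' 0.02 40
```

```text
time_s: 2.48
tcp_pos: [392.5, 291.8, 21.4]
orientation: [-0.941, 1.358, 0.941]
force: [-0.2, 0.1, 0.0]
opening: 0.702
time_s: 3.48
tcp_pos: [392.7, 291.9, 21.8]
orientation: [-0.941, 1.357, 0.941]
force: [-0.1, -0.9, 5.9]
opening: 0.389
```

```bash
python3 go.py 392.5,291.2,125 583,-249.5,125 583,-249.5,45
```

```text
t 3.48 tcp [392.7 291.9  21.8] f [-0.1 -0.9  5.9] open 33.2 q [ 0.47  0.32 -0.48  0.77 -0.    0.83]
x [ 0.001  0.    -1.   ] y [-0.936  0.351 -0.001] z [0.351 0.936 0.001]
392.5,291.2,125 tool-shift mm [-1.032e+02 -1.000e-01 -6.000e-01]
583,-249.5,125 tool-shift mm [  -0.  -368.2 -439.4]
583,-249.5,45 tool-shift mm [80.   0.1 -0. ]
```

```bash
python3 -m crank '{"linear":[[-0.003,0,0],[-0.01,0,0],[-0.02,0,0],[-0.03,0,0],[-0.03,0,0],[-0.01,0,0],[0,0,0]],"roll":[0,0,0,0,0,0,0]}' - 40
python3 -m crank '{"linear":[[0,-0.0184,-0.022],[0,-0.0368,-0.0439],[0,-0.0368,-0.0439],[0,-0.0368,-0.0439],[0,-0.0368,-0.0439],[0,-0.0368,-0.0439],[0,-0.0368,-0.0439],[0,-0.0368,-0.0439],[0,-0.0368,-0.0439],[0,-0.0368,-0.0439]],"roll":[0,0,0,0,0,0,0,0,0,0]}'
python3 -m crank '{"linear":[[0,-0.0184,-0.022],[0,0,0],[0,0,0]],"roll":[0,0,0]}'
python3 go.py 583,-249.5,125
python3 - <<'E'
from rig import robot
import cv2
s=robot.snapshot('scene')['img'];cv2.imwrite('pics/a.png',cv2.resize(s[100:290,60:320,::-1],None,fx=3,fy=3))
E
```

```text
time_s: 4.35
tcp_pos: [392.6, 291.8, 124.5]
orientation: [-0.941, 1.357, 0.941]
force: [0.6, -0.1, -1.5]
opening: 0.393
time_s: 5.6
tcp_pos: [573.1, -223.2, 122.5]
orientation: [-0.939, 1.359, 0.943]
force: [0.6, 0.4, -0.9]
opening: 0.389
time_s: 5.98
tcp_pos: [582.1, -247.9, 122.9]
orientation: [-0.939, 1.359, 0.943]
force: [0.2, -0.4, -0.9]
opening: 0.39
t 5.97 tcp [ 582.1 -247.9  122.9] f [ 0.2 -0.4 -0.9] open 33.3 q [-0.54  0.45  0.03  1.15  0.   -0.18]
x [-0.002  0.001 -1.   ] y [-0.936  0.351  0.002] z [0.351 0.936 0.001]
583,-249.5,125 tool-shift mm [-2.1 -1.4 -1.2]
```

View pics/a.png

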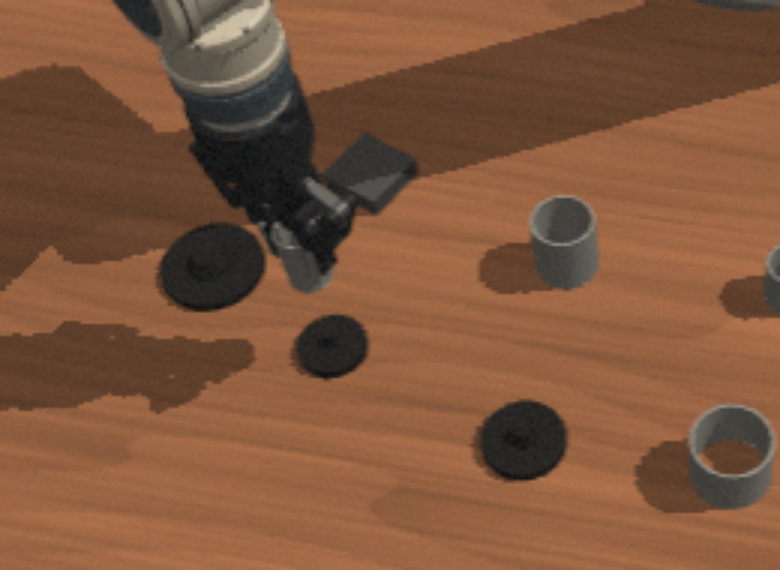

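The crop shows flask_34 held between the fingers at about (305,260), over base_34 at (332,345). Its image leans, so I'll check that against perspective.

```bash
python3 - <<'E'
from h import *
from rig import robot
s=robot.snapshot('scene');V=s['view']
def pr(p): return (cv2.projectPoints(np.array([p],float),cv2.Rodrigues(V[:3,:3])[0],V[:3,3],s['intrinsics'],s['D'])[0].ravel()-[60,100])*3
for p in [(582,-248,100),(582,-248,155),(582,-248,200),(582,-248,300)]: print(p,pr(p).round())
cv2.imwrite('pics/b.png',cv2.resize(s['img'][150:210,130:190,::-1],None,fx=10,fy=10,interpolation=cv2.INTER_CUBIC))
P=pts(s)[0][170:205,140:180].reshape(-1,3)
print(P[(P[:,2]>98)&(P[:,2]<135)&(np.hypot(P[:,0]-582,P[:,1]+248)<30)].round().astype(int)[::4].tolist())
E
```

```text
(582, -248, 100) [307. 275.]
(582, -248, 155) [291. 230.]
(582, -248, 200) [276. 190.]
(582, -248, 300) [238.  90.]
[[572, -259, 132], [572, -255, 129], [571, -260, 123], [584, -268, 135], [586, -264, 130], [596, -251, 131], [595, -255, 125], [598, -243, 133], [598, -233, 134], [598, -243, 129], [599, -233, 133], [597, -225, 132], [596, -251, 121], [596, -241, 123], [600, -228, 132], [580, -230, 105], [598, -246, 120], [595, -238, 119], [596, -227, 122], [594, -255, 109], [598, -242, 117], [595, -234, 116], [584, -231, 102], [599, -247, 115], [598, -237, 116], [593, -231, 110], [598, -246, 109], [595, -238, 108], [589, -233, 100], [595, -244, 102], [593, -235, 101]]
```

View pics/b.png

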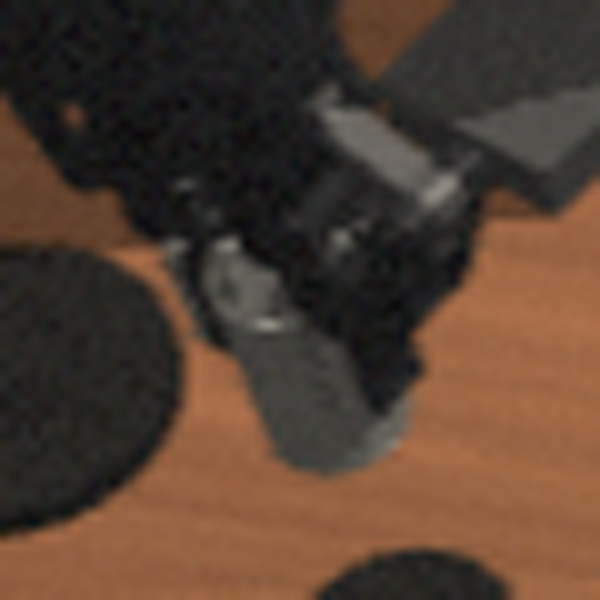

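The lean is perspective: the vertical through the TCP projects onto the flask, so the grasp is upright and centred. Lowering it now.

```bash
python3 -m crank '{"linear":[[0.01,-0.0014,-0.0012],[0.02,0,0],[0.02,0,0],[0.015,0,0],[0.01,0,0],[0.007,0,0],[0.004,0,0],[0,0,0],[0,0,0]],"roll":[0,0,0,0,0,0,0,0,0]}'; python3 go.py 583,-249.5,31.5
```

```text
time_s: 7.2
tcp_pos: [583.9, -250.4, 38.7]
orientation: [-0.941, 1.358, 0.94]
force: [-0.0, -1.1, -0.4]
opening: 0.39
t 7.20 tcp [ 583.9 -250.4   38.7] f [-0.  -1.1 -0.4] open 33.3 q [-0.54  0.51 -0.1   0.96  0.   -0.18]
x [ 0.001 -0.    -1.   ] y [-0.936  0.351 -0.001] z [ 0.351  0.936 -0.   ]
583,-249.5,31.5 tool-shift mm [7.2 1.2 0.5]
```

```bash
python3 -m crank '{"linear":[[0.002,0.001,0.0005],[0.002,0,0],[0.001,0,0],[0,0,0]],"roll":[0,0,0,0]}'; python3 -m crank '{"linear":[[0.001,0,0],[0.001,0,0],[0,0,0],[0,0,0]],"roll":[0,0,0,0]}'
```

```text
time_s: 7.7
tcp_pos: [582.9, -249.4, 33.2]
orientation: [-0.941, 1.358, 0.941]
force: [-0.1, -0.0, -0.9]
opening: 0.392
time_s: 8.2
tcp_pos: [583.0, -249.5, 31.9]
orientation: [-0.941, 1.358, 0.94]
force: [-2.2, 1.1, 5.3]
opening: 0.394
```

Contact at 5 N. Release and rise.

```bash
python3 -m crank '{"linear":[[0,0,0],[0,0,0],[0,0,0],[0,0,0],[0,0,0]],"roll":[0,0,0,0,0]}' 0.06; python3 -m crank '{"linear":[[-0.005,0,0],[-0.015,0,0],[-0.025,0,0],[-0.03,0,0],[-0.03,0,0],[0,0,0]],"roll":[0,0,0,0,0,0]}';python3 go.py 459.5,109,136 459.5,109,11; python3 - <<'E'
from h import *
from rig import robot
s=robot.snapshot('scene');P=pts(s)[0].reshape(-1,3)
m=(abs(P[:,2]-64)<4)&(np.hypot(P[:,0]-583,P[:,1]+249)<30);print(circ(cv2.convexHull(P[m,:2].astype(np.float32)).reshape(-1,2)),np.median(P[m,2]))
E
```

```text
time_s: 8.82
tcp_pos: [583.0, -249.4, 31.2]
orientation: [-0.941, 1.358, 0.941]
force: [-0.2, 1.1, -0.2]
opening: 0.702
time_s: 9.57
tcp_pos: [584.1, -250.1, 140.0]
orientation: [-0.945, 1.355, 0.936]
force: [1.2, 0.5, -0.1]
opening: 0.701
t 9.57 tcp [ 584.1 -250.1  140. ] f [ 1.2  0.5 -0.1] open 59.8 q [-0.54  0.44  0.05  1.18  0.   -0.18]
x [ 0.005 -0.003 -1.   ] y [-0.936  0.351 -0.006] z [ 0.351  0.936 -0.001]
459.5,109,136 tool-shift mm [  2.4 242.8 292.4]
459.5,109,11 tool-shift mm [1.25e+02 7.00e-01 1.00e-01]
[ 582.46801076 -246.83117773   16.45801461] 63.26935766936811
```

Flask_34's rim is within about 2 mm of its base and at the right height. Next is flask_44.

```bash
python3 -m crank '{"linear":[[0,0.0243,0.0292],[0,0.0243,0.0292],[0,0.0243,0.0292],[0,0.0243,0.0292],[0,0.0243,0.0292],[0,0.0243,0.0292],[0,0.0243,0.0292],[0,0.0243,0.0292],[0,0.0243,0.0292],[0,0.0243,0.0292]],"roll":[0,0,0,0,0,0,0,0,0,0]}' 0.07; python3 -m crank '{"linear":[[0,0,0],[0,0,0]],"roll":[0,0]}'; python3 go.py 459.5,109,11
```

```text
time_s: 10.88
tcp_pos: [456.9, 110.4, 135.8]
orientation: [-0.941, 1.359, 0.941]
force: [-0.4, -0.8, 0.0]
opening: 0.824
time_s: 11.12
tcp_pos: [457.9, 109.2, 136.0]
orientation: [-0.941, 1.358, 0.941]
force: [-0.1, -0.5, -0.3]
opening: 0.822
t 11.12 tcp [457.9 109.2 136. ] f [-0.1 -0.5 -0.3] open 70.2 q [ 0.06  0.18 -0.34  1.06 -0.    0.41]
x [-0. -0. -1.] y [-0.937  0.351  0.   ] z [ 0.351  0.937 -0.   ]
459.5,109,11 tool-shift mm [125.   -1.6   0.5]
```

```bash
python3 -m crank '{"linear":[[0.03,-0.0016,0.0005],[0.03,0,0],[0.02,0,0],[0.02,0,0],[0.01,0,0],[0.008,0,0],[0.005,0,0],[0.002,0,0],[0,0,0],[0,0,0]],"roll":[0,0,0,0,0,0,0,0,0,0]}'; python3 -m crank '{"linear":[[0,0,0],[0,0,0],[0,0,0],[0,0,0],[0,0,0],[0,0,0],[0,0,0]],"roll":[0,0,0,0,0,0,0]}' 0.03 40
python3 go.py 459.5,109,111 639.5,-74,111
```

```text
time_s: 12.38
tcp_pos: [459.9, 109.3, 11.6]
orientation: [-0.941, 1.357, 0.941]
force: [0.9, -0.5, -0.1]
opening: 0.822
time_s: 13.25
tcp_pos: [459.7, 109.2, 11.6]
orientation: [-0.941, 1.358, 0.941]
force: [-1.3, -0.2, 4.8]
opening: 0.496
t 13.25 tcp [459.7 109.2  11.6] f [-1.3 -0.2  4.8] open 42.3 q [ 0.06  0.31 -0.53  0.73 -0.    0.41]
x [ 0. -0. -1.] y [-0.936  0.351 -0.   ] z [0.351 0.936 0.   ]
459.5,109,111 tool-shift mm [-99.4   0.1  -0.3]
639.5,-74,111 tool-shift mm [ 1.000e-01 -2.328e+02 -1.081e+02]
```

```bash
python3 -m crank '{"linear":[[-0.003,0,0],[-0.01,0,0],[-0.02,0,0],[-0.03,0,0],[-0.03,0,0],[-0.007,0,0],[0,0,0]],"roll":[0,0,0,0,0,0,0]}'; python3 -m crank '{"linear":[[0,-0.0233,-0.0108],[0,-0.0233,-0.0108],[0,-0.0233,-0.0108],[0,-0.0233,-0.0108],[0,-0.0233,-0.0108],[0,-0.0233,-0.0108],[0,-0.0233,-0.0108],[0,-0.0233,-0.0108],[0,-0.0233,-0.0108],[0,-0.0233,-0.0108]],"roll":[0,0,0,0,0,0,0,0,0,0]}'; python3 -m crank '{"linear":[[0,0,0],[0,0,0]],"roll":[0,0]}'; python3 go.py 639.5,-74,111 639.5,-74,27
```

```text
time_s: 14.12
tcp_pos: [459.7, 109.2, 111.3]
orientation: [-0.941, 1.357, 0.941]
force: [0.8, 0.7, -1.8]
opening: 0.495
time_s: 15.38
tcp_pos: [640.9, -75.4, 110.7]
orientation: [-0.94, 1.358, 0.941]
force: [-0.5, 0.4, -1.6]
opening: 0.491
time_s: 15.62
tcp_pos: [639.6, -74.0, 110.7]
orientation: [-0.94, 1.359, 0.942]
force: [-0.7, -0.3, -1.2]
opening: 0.493
t 15.62 tcp [639.6 -74.  110.7] f [-0.7 -0.3 -1.2] open 42.1 q [-0.25  0.47  0.04  1.14  0.    0.11]
x [-0.001  0.    -1.   ] y [-0.936  0.352  0.001] z [ 0.352  0.936 -0.   ]
639.5,-74,111 tool-shift mm [-0.3  0.1 -0.1]
639.5,-74,27 tool-shift mm [84.  -0.1  0. ]
```

```bash
python3 -m crank '{"linear":[[0.01,0,0],[0.02,0,0],[0.02,0,0],[0.015,0,0],[0.01,0,0],[0.006,0,0],[0.003,0,0],[0,0,0],[0,0,0]],"roll":[0,0,0,0,0,0,0,0,0]}'; python3 -m crank '{"linear":[[0.002,0,0],[0.001,0,0],[0.001,0,0],[0,0,0],[0,0,0]],"roll":[0,0,0,0,0]}'; python3 go.py 639.5,-74,21.6
```

```text
time_s: 16.75
tcp_pos: [640.1, -73.8, 27.7]
orientation: [-0.941, 1.357, 0.94]
force: [-0.3, 0.4, -0.6]
opening: 0.49
time_s: 17.38
tcp_pos: [639.9, -73.7, 23.3]
orientation: [-0.941, 1.358, 0.941]
force: [0.5, 0.8, -1.7]
opening: 0.496
t 17.38 tcp [639.9 -73.7  23.3] f [ 0.5  0.8 -1.7] open 42.3 q [-0.24  0.54 -0.09  0.94 -0.    0.11]
x [ 0. -0. -1.] y [-0.936  0.351 -0.   ] z [ 0.351  0.936 -0.   ]
639.5,-74,21.6 tool-shift mm [ 1.7  0.3 -0.4]
```

```bash
python3 -m crank '{"linear":[[0.001,0,0],[0.001,0,0],[0,0,0],[0,0,0]],"roll":[0,0,0,0]}'
```

```text
time_s: 17.88
tcp_pos: [639.9, -73.7, 21.7]
orientation: [-0.941, 1.358, 0.941]
force: [-2.3, 0.1, 6.1]
opening: 0.494
```

```bash
python3 -m crank '{"linear":[[0,0,0],[0,0,0],[0,0,0],[0,0,0],[0,0,0]],"roll":[0,0,0,0,0]}' 0.07; python3 -m crank '{"linear":[[-0.005,0,0],[-0.015,0,0],[-0.025,0,0],[-0.03,0,0],[-0.03,0,0],[-0.01,0,0],[0,0,0]],"roll":[0,0,0,0,0,0,0]}';python3 go.py 462,-81.7,136 ; python3 - <<'E'
from h import *
from rig import robot
s=robot.snapshot('scene');P=pts(s)[0].reshape(-1,3)
m=(abs(P[:,2]-54)<4)&(np.hypot(P[:,0]-640,P[:,1]+74)<30);print(circ(cv2.convexHull(P[m,:2].astype(np.float32)).reshape(-1,2)),np.median(P[m,2]))
E
```

```text
time_s: 18.5
tcp_pos: [639.9, -73.7, 21.2]
orientation: [-0.941, 1.358, 0.941]
force: [0.6, 0.1, -0.1]
opening: 0.82
time_s: 19.38
tcp_pos: [640.1, -73.7, 136.9]
orientation: [-0.942, 1.357, 0.94]
force: [0.1, 0.6, -1.2]
opening: 0.818
t 19.38 tcp [640.1 -73.7 136.9] f [ 0.1  0.6 -1.2] open 69.8 q [-0.24  0.46  0.08  1.19 -0.    0.11]
x [ 0.001 -0.    -1.   ] y [-0.936  0.351 -0.001] z [0.351 0.936 0.   ]
462,-81.7,136 tool-shift mm [  0.7 163.9 -70. ]
[640.07455428 -71.61366328  21.73002467] 53.11839222477239
```

Flask_44 is placed within about 2 mm. Next is flask_54.

```bash
python3 -m crank '{"linear":[[0,0.0205,-0.00875],[0,0.0205,-0.00875],[0,0.0205,-0.00875],[0,0.0205,-0.00875],[0,0.0205,-0.00875],[0,0.0205,-0.00875],[0,0.0205,-0.00875],[0,0.0205,-0.00875],[0,0,0],[0,0,0]],"roll":[0,0,0,0,0,0,0,0,0,0]}' 0.085; python3 go.py 462,-81.7,18
```

```text
time_s: 20.68
tcp_pos: [462.1, -81.7, 135.8]
orientation: [-0.941, 1.358, 0.941]
force: [0.5, 0.5, 0.0]
opening: 0.994
t 20.68 tcp [462.1 -81.7 135.8] f [0.5 0.5 0. ] open 84.9 q [-0.35  0.17 -0.34  1.05  0.    0.  ]
x [-0.  0. -1.] y [-0.936  0.351  0.   ] z [0.351 0.936 0.   ]
462,-81.7,18 tool-shift mm [ 1.178e+02  1.000e-01 -1.000e-01]
```

```bash
python3 -m crank '{"linear":[[0.03,0,0],[0.03,0,0],[0.02,0,0],[0.015,0,0],[0.01,0,0],[0.008,0,0],[0.003,0,0],[0.002,0,0],[0,0,0],[0,0,0]],"roll":[0,0,0,0,0,0,0,0,0,0]}'; python3 -m crank '{"linear":[[0,0,0],[0,0,0],[0,0,0],[0,0,0],[0,0,0],[0,0,0],[0,0,0]],"roll":[0,0,0,0,0,0,0]}' 0.04 40
python3 go.py 462,-81.7,118 602.5,238.2,118
```

```text
time_s: 21.92
tcp_pos: [461.9, -81.7, 18.6]
orientation: [-0.941, 1.358, 0.94]
force: [0.3, -0.3, 0.4]
opening: 0.998
time_s: 22.8
tcp_pos: [461.8, -81.7, 18.5]
orientation: [-0.941, 1.358, 0.941]
force: [-1.0, 0.1, 5.8]
opening: 0.609
t 22.80 tcp [461.8 -81.7  18.5] f [-1.   0.1  5.8] open 52.0 q [-0.35  0.29 -0.53  0.75 -0.    0.  ]
x [ 0. -0. -1.] y [-0.936  0.351 -0.   ] z [ 0.351  0.936 -0.   ]
462,-81.7,118 tool-shift mm [-99.5  -0.2   0.1]
602.5,238.2,118 tool-shift mm [ -0.  -19.2 348.9]
```

```bash
python3 -m crank '{"linear":[[-0.003,0,0],[-0.01,0,0],[-0.02,0,0],[-0.03,0,0],[-0.03,0,0],[-0.007,0,0],[0,0,0]],"roll":[0,0,0,0,0,0,0]}'; python3 -m crank '{"linear":[[0,-0.0019,0.0349],[0,-0.0019,0.0349],[0,-0.0019,0.0349],[0,-0.0019,0.0349],[0,-0.0019,0.0349],[0,-0.0019,0.0349],[0,-0.0019,0.0349],[0,-0.0019,0.0349],[0,-0.0019,0.0349],[0,-0.0019,0.0349]],"roll":[0,0,0,0,0,0,0,0,0,0]}'; python3 -m crank '{"linear":[[0,0,0],[0,0,0]],"roll":[0,0]}'; python3 go.py 602.5,238.2,118 602.5,238.2,34
```

```text
time_s: 23.68
tcp_pos: [461.7, -81.6, 118.2]
orientation: [-0.941, 1.358, 0.941]
force: [-1.1, -0.4, -2.7]
opening: 0.606
time_s: 24.92
tcp_pos: [601.8, 239.4, 116.2]
orientation: [-0.941, 1.361, 0.942]
force: [0.3, 0.1, -1.6]
opening: 0.614
time_s: 25.18
tcp_pos: [601.3, 238.1, 116.7]
orientation: [-0.941, 1.36, 0.942]
force: [-0.6, 0.4, -2.0]
opening: 0.611
t 25.18 tcp [601.3 238.1 116.7] f [-0.6  0.4 -2. ] open 52.2 q [ 0.25  0.47  0.06  1.16 -0.    0.61]
x [-0.002 -0.001 -1.   ] y [-0.936  0.351  0.002] z [ 0.351  0.936 -0.002]
602.5,238.2,118 tool-shift mm [-1.3 -1.1  0.5]
602.5,238.2,34 tool-shift mm [84.  -0.2  0.1]
```

```bash
python3 -m crank '{"linear":[[0.01,-0.001,0.0005],[0.02,0,0],[0.02,0,0],[0.015,0,0],[0.01,0,0],[0.006,0,0],[0.003,0,0],[0,0,0],[0,0,0]],"roll":[0,0,0,0,0,0,0,0,0]}'; python3 go.py 602.5,238.2,28.5
```

```text
time_s: 26.3
tcp_pos: [603.4, 238.7, 34.7]
orientation: [-0.941, 1.357, 0.941]
force: [-0.2, -0.3, -0.9]
opening: 0.608
t 26.30 tcp [603.4 238.7  34.7] f [-0.2 -0.3 -0.9] open 51.9 q [ 0.25  0.53 -0.06  0.97 -0.    0.61]
x [ 0.001  0.    -1.   ] y [-0.936  0.351 -0.001] z [0.351 0.936 0.   ]
602.5,238.2,28.5 tool-shift mm [ 6.2  0.7 -0.8]
```

```bash
python3 -m crank '{"linear":[[0.002,0.0005,-0.0005],[0.002,0,0],[0.001,0,0],[0,0,0]],"roll":[0,0,0,0]}'; python3 -m crank '{"linear":[[0.001,0,0],[0,0,0],[0,0,0]],"roll":[0,0,0]}'
```

```text
time_s: 26.8
tcp_pos: [602.5, 238.3, 29.1]
orientation: [-0.941, 1.358, 0.941]
force: [0.1, -0.0, -1.5]
opening: 0.615
time_s: 27.18
tcp_pos: [602.7, 238.3, 28.6]
orientation: [-0.941, 1.357, 0.941]
force: [-1.0, 0.2, 3.4]
opening: 0.613
```

```bash
python3 -m crank '{"linear":[[0,0,0],[0,0,0],[0,0,0],[0,0,0],[0,0,0]],"roll":[0,0,0,0,0]}' 0.085; python3 -m crank '{"linear":[[-0.005,0,0],[-0.015,0,0],[-0.025,0,0],[-0.03,0,0],[-0.03,0,0],[0,0,0],[0,0,0]],"roll":[0,0,0,0,0,0,0]}';python3 go.py 634.4,88.6,136 ; python3 - <<'E'
from h import *
from rig import robot
s=robot.snapshot('scene');P=pts(s)[0].reshape(-1,3)
for x,y,z in((602.5,238,69),(634.4,88.6,50)):
 m=(abs(P[:,2]-z)<4)&(np.hypot(P[:,0]-x,P[:,1]-y)<40);print(circ(cv2.convexHull(P[m,:2].astype(np.float32)).reshape(-1,2)),np.median(P[m,2]))
E
```

```text
time_s: 27.8
tcp_pos: [602.5, 238.3, 28.2]
orientation: [-0.941, 1.358, 0.941]
force: [-0.2, 0.3, -0.2]
opening: 0.996
time_s: 28.68
tcp_pos: [602.4, 238.2, 133.4]
orientation: [-0.941, 1.358, 0.941]
force: [-1.0, -0.7, -0.8]
opening: 0.995
t 28.68 tcp [602.4 238.2 133.4] f [-1.  -0.7 -0.8] open 84.9 q [0.25 0.46 0.08 1.19 0.   0.61]
x [ 0.  0. -1.] y [-0.936  0.351 -0.   ] z [0.351 0.936 0.   ]
634.4,88.6,136 tool-shift mm [  -2.6  -82.5 -128.9]
[604.20325813 237.65021635  26.73321735] 68.17754879759977
[634.84567788  89.85270852  31.58644292] 48.740442659889
```

Flask_54 is on its base. Last is flask_64.

```bash
python3 -m crank '{"linear":[[0,-0.0103,-0.0161],[0,-0.0103,-0.0161],[0,-0.0103,-0.0161],[0,-0.0103,-0.0161],[0,-0.0103,-0.0161],[0,-0.0103,-0.0161],[0,-0.0103,-0.0161],[0,-0.0103,-0.0161],[0,0,0],[0,0,0]],"roll":[0,0,0,0,0,0,0,0,0,0]}'; python3 go.py 634.4,88.8,10
```

```text
time_s: 29.98
tcp_pos: [634.4, 88.9, 133.2]
orientation: [-0.941, 1.358, 0.941]
force: [-0.5, -0.8, -0.2]
opening: 0.995
t 29.98 tcp [634.4  88.9 133.2] f [-0.5 -0.8 -0.2] open 84.9 q [0.01 0.45 0.06 1.18 0.   0.37]
x [-0.  0. -1.] y [-0.936  0.351  0.   ] z [0.351 0.936 0.   ]
634.4,88.8,10 tool-shift mm [ 1.232e+02 -0.000e+00 -1.000e-01]
```

```bash
python3 -m crank '{"linear":[[0.02,0,0],[0.03,0,0],[0.02,0,0],[0.01,0,0],[0,0,0],[0,0,0]],"roll":[0,0,0,0,0,0]}'; python3 -m crank '{"linear":[[0.01,0,0],[0.01,0,0],[0.01,0,0],[0.008,0,0],[0.004,0,0],[0,0,0],[0,0,0]],"roll":[0,0,0,0,0,0,0]}'; python3 -m crank '{"linear":[[0,0,0],[0,0,0],[0,0,0],[0,0,0],[0,0,0],[0,0,0],[0,0,0]],"roll":[0,0,0,0,0,0,0]}' 0.05 40
python3 go.py 634.4,88.8,111 524,-377,111
```

```text
time_s: 30.72
tcp_pos: [635.0, 89.0, 54.2]
orientation: [-0.942, 1.357, 0.94]
force: [0.3, 0.2, 0.0]
opening: 0.994
time_s: 31.6
tcp_pos: [634.7, 88.7, 11.6]
orientation: [-0.941, 1.357, 0.941]
force: [-0.3, -0.1, -0.2]
opening: 0.993
time_s: 32.48
tcp_pos: [634.8, 88.7, 11.9]
orientation: [-0.941, 1.357, 0.94]
force: [-1.0, 0.3, 5.2]
opening: 0.725
t 32.48 tcp [634.8  88.7  11.9] f [-1.   0.3  5.2] open 62.0 q [ 0.01  0.54 -0.11  0.91 -0.    0.37]
x [ 0.001 -0.    -1.   ] y [-0.936  0.351 -0.001] z [0.351 0.936 0.   ]
634.4,88.8,111 tool-shift mm [-99.1   0.3  -0. ]
524,-377,111 tool-shift mm [-1.000e-01 -6.020e+01 -4.749e+02]
```

```bash
python3 -m crank '{"linear":[[-0.003,0,0],[-0.01,0,0],[-0.02,0,0],[-0.03,0,0],[-0.03,0,0],[-0.017,0,0],[0,0,0]],"roll":[0,0,0,0,0,0,0]}'; python3 -m crank '{"linear":[[0,-0.003,-0.0237],[0,-0.006,-0.0475],[0,-0.006,-0.0475],[0,-0.006,-0.0475],[0,-0.006,-0.0475],[0,-0.006,-0.0475],[0,-0.006,-0.0475],[0,-0.006,-0.0475],[0,-0.006,-0.0475],[0,-0.006,-0.0475]],"roll":[0,0,0,0,0,0,0,0,0,0]}'; python3 -m crank '{"linear":[[0,-0.003,-0.0237],[0,0,0],[0,0,0],[0,0,0]],"roll":[0,0,0,0]}'; python3 go.py 524,-377,118 524,-377,28
python3 - <<'E'
from rig import robot
import cv2
s=robot.snapshot('scene')['img'];cv2.imwrite('pics/c.png',cv2.resize(s[100:290,40:300,::-1],None,fx=3,fy=3))
E
```

```text
time_s: 33.35
tcp_pos: [635.2, 88.8, 123.0]
orientation: [-0.942, 1.355, 0.939]
force: [0.2, 0.0, -1.3]
opening: 0.724
time_s: 34.6
tcp_pos: [527.6, -355.6, 120.2]
orientation: [-0.939, 1.359, 0.942]
force: [0.9, -0.9, -1.3]
opening: 0.728
time_s: 35.1
tcp_pos: [524.2, -375.8, 121.3]
orientation: [-0.942, 1.357, 0.942]
force: [-0.5, 0.2, -1.1]
opening: 0.721
t 35.10 tcp [ 524.2 -375.8  121.3] f [-0.5  0.2 -1.1] open 61.6 q [-0.75  0.47  0.06  1.16  0.   -0.39]
x [-0.  0. -1.] y [-0.937  0.35   0.   ] z [0.35  0.937 0.   ]
524,-377,118 tool-shift mm [ 3.3 -0.3 -1.2]
524,-377,28 tool-shift mm [90. -0. -0.]
```

View pics/c.png

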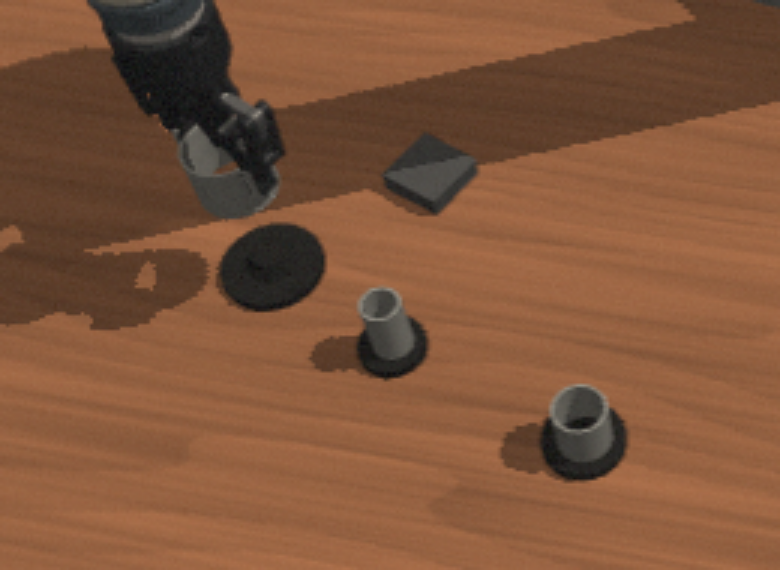

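The crop shows flask_64 held upright at (230,175) and flasks 34 (388,325) and 44 (580,425) standing in the middle of their bases. Lowering flask_64.

```bash
python3 -m crank '{"linear":[[0.01,-0.0003,-0.001],[0.025,0,0],[0.025,0,0],[0.015,0,0],[0.01,0,0],[0.005,0,0],[0.003,0,0],[0,0,0],[0,0,0]],"roll":[0,0,0,0,0,0,0,0,0]}'; python3 go.py 524,-377,22
```

```text
time_s: 36.28
tcp_pos: [524.0, -378.2, 28.8]
orientation: [-0.942, 1.358, 0.94]
force: [0.4, 0.4, -1.3]
opening: 0.725
t 36.27 tcp [ 524.  -378.2   28.8] f [ 0.4  0.4 -1.3] open 61.9 q [-0.75  0.53 -0.08  0.96 -0.   -0.4 ]
x [ 0.001 -0.001 -1.   ] y [-0.936  0.351 -0.001] z [ 0.351  0.936 -0.   ]
524,-377,22 tool-shift mm [6.8 0.5 1.1]
```

```bash
python3 -m crank '{"linear":[[0.002,0.0005,0.001],[0.002,0,0],[0.001,0,0],[0,0,0]],"roll":[0,0,0,0]}'; python3 -m crank '{"linear":[[0.001,0,0],[0.001,0,0],[0,0,0],[0,0,0]],"roll":[0,0,0,0]}'
```

```text
time_s: 36.78
tcp_pos: [523.6, -376.9, 23.1]
orientation: [-0.941, 1.358, 0.941]
force: [0.9, -0.3, -1.6]
opening: 0.724
time_s: 37.28
tcp_pos: [523.8, -377.0, 21.9]
orientation: [-0.941, 1.358, 0.94]
force: [-1.9, 1.9, 5.0]
opening: 0.73
```

```bash
python3 -m crank '{"linear":[[0,0,0],[0,0,0],[0,0,0],[0,0,0],[0,0,0]],"roll":[0,0,0,0,0]}' 0.085; python3 -m crank '{"linear":[[-0.005,0,0],[-0.015,0,0],[-0.025,0,0],[-0.03,0,0],[-0.03,0,0],[-0.03,0,0],[-0.03,0,0],[-0.03,0,0],[0,0,0],[0,0,0]],"roll":[0,0,0,0,0,0,0,0,0,0]}'; python3 - <<'E'
from h import *
from rig import robot
T={'f34':(583,-249,65),'f44':(640,-74,55),'f54':(602.5,238,70),'f64':(524,-377,60),'jar':(491,400.5,55),'blk':(402.5,-275.7,20)}
for n in('scene','top'):
 s=robot.snapshot(n);P=pts(s)[0].reshape(-1,3);cv2.imwrite(f'pics/end_{n}.png',s['img'][:,:,::-1])
 for k,(x,y,z) in T.items():
  m=(abs(P[:,2]-z)<4)&(np.hypot(P[:,0]-x,P[:,1]-y)<42);print(n,k,m.sum(),circ(cv2.convexHull(P[m,:2].astype(np.float32)).reshape(-1,2)).round(1) if m.sum()>9 else '',np.median(P[m,2]))
E
```

```text
time_s: 37.9
tcp_pos: [523.7, -376.9, 21.2]
orientation: [-0.941, 1.358, 0.941]
force: [-0.6, -0.4, 0.5]
opening: 0.993
time_s: 39.15
tcp_pos: [523.5, -376.7, 216.3]
orientation: [-0.941, 1.358, 0.941]
force: [0.0, -1.2, -0.6]
opening: 0.996
scene f34 57 [ 582.9 -246.1   16.4] 64.11578346589022
scene f44 82 [640.2 -71.8  21.9] 53.40632277275682
scene f54 112 [604.2 238.2  26.8] 68.684435776181
scene f64 108 [ 523.7 -374.3   31.9] 58.10299488247254
scene jar 227 [492.1 400.9  21.7] 53.69319633710168
scene blk 381 [ 404.1 -274.5   37. ] 19.021606206832928
top f34 76 [ 582.3 -249.5   16.6] 65.26773186172382
top f44 91 [639.7 -73.7  21.3] 55.657149483303044
top f54 126 [603.2 238.1  26.8] 70.25481169266558
top f64 90 [ 524.2 -375.3   31.2] 60.306241547311565
top jar 335 [490.2 400.5  21.5] 55.33292548788256
top blk 328 [ 413.9 -276.    26.7] 20.67047391513157
```

View pics/end_scene.png

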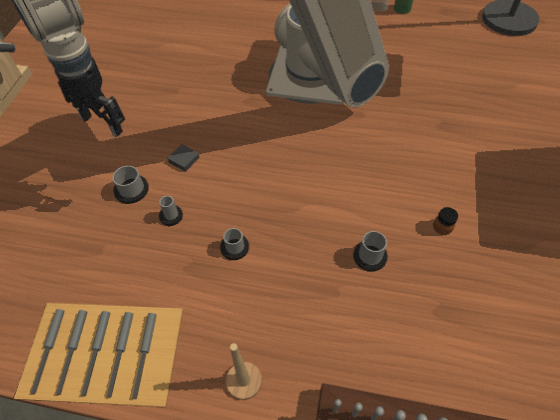

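The scene view shows all four flasks upright and centred on their bases: (128,180), (170,210), (234,242) and (372,250). The jar (446,220) and block (183,157) haven't moved, and the gripper is clear. The top view's block reading is partly hidden by the arm.

```bash
python3 -c "
from rig import robot
print(robot.hand_in())"
```

```text
the job is handed in; nothing more can be done
None
```

All four flasks are on their matching bases, and I handed the job in at about 39 s of the 112 s allowed. The hand-in gives no verdict, so this rests on my own last measurements.

- **Flasks:** Each touched down at 3–6 N and was released only after contact. From both cameras, every rim is within about 3 mm of its base's centre (10 mm allowed). Rim heights match a flask standing flat on the 10 mm disc to within 2 mm, and all four look upright in the final picture.
- **Jar:** It measured within 0.5 mm of its starting position in both views.
- **Bench block:** The scene camera puts it within 0.5 mm of where it started. The top camera's last fit read 12 mm off in x (413.9 instead of 401.6), with a smaller radius and half the points. I put that down to the arm partly covering the block in that view, but I did not check it further.
- **Camera disagreement:** The two cameras differ by 1–3 mm throughout, which is about the stated calibration error.

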